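# Zero a coating-thickness probe and hold it on the marked spot

### The job

Lift the orange coating-thickness probe out of its holder, zero it by pressing its sprung brass tip lightly and upright on the middle of the bare steel disc for about a second, then press the tip lightly inside the yellow ring on the tilted blue panel, with the probe square to the panel's face. Press only until the tip is roughly half sunk, never hard against its stop, and do not shift the panel or the things standing around. Finish while still holding the probe there, pressed lightly and square in the yellow ring: do not put it back or let go.

Things in the scene. Friction and masses are not known exactly. Their poses are not given: they have to be found in the camera images.
- probe_grip (a point): Centre of the probe's orange grip, a square bar 30 x 30 mm, 60 mm long (point on its axis, half-way along); z runs from tip to top, x and y are square to its flats. Below it a steel barrel, 22 mm in diameter, 45 mm long, then the brass tip, whose end is 95 mm below this point. It starts upright, grip resting on the holder's top, barrel and tip hanging in the hole. Loose, 0.10 to 0.18 kg.
- tip_end (a point): The end of the probe's brass tip, a pin 8 mm in diameter with a round end which stands 20 mm out of the barrel; z runs along the probe, towards its top. It is on a spring and can sink 10 mm into the barrel.
- tip (a joint): How far the brass tip has sunk into the barrel, in m: 0 free, 0.010 at its hard stop. Spring: about 0.6 N to start it, then 0.6 N for each mm (about 3.6 N half-way, 6.6 N at the stop).
- holder: Grey and black probe holder, fixed, 80 x 80 mm, 90 mm high, with a round hole of 26 mm in its top plate (15 mm thick). Origin at the centre of its underside on the table, z up, x and y along its sides.
- zero: Zero block, fixed: a dark wooden base 90 x 90 x 18 mm carrying a bare polished steel disc 56 mm in diameter. Origin at the centre of its underside on the table, z up.
- zero_top (a point): Centre of the top face of the steel disc, level, 32 mm above the table; z up.
- stand: White stand, fixed: base 120 (x) by 170 (y) by 14 mm, with two cheeks 84 mm high that carry the tilting blue panel on a level axis along y, 70 mm above the table. Origin at the centre of its underside, z up. The panel faces up and leans towards the stand's -x side (roughly towards the robot).
- spot (a point): Centre of the yellow ring on the face of the blue panel; z is the panel's outward normal, x up its slope, y along its level axis. Panel 100 (x) by 140 (y) by 6 mm; this point is 22 mm to +x and 34 mm to +y of its middle. The ring is a flat mark, 36 mm outside, 24 mm inside diameter. The red and green rings alike are not wanted.
- panel (a joint): Tilt of the blue panel about its level axis, in rad: 0 is level, larger leans it more towards the stand's -x side. A stiff friction hinge holds it (slips above about 2 N m).
- jar: Amber glass jar with a white cap, 52 mm in diameter, 75 mm high; bystander beyond the work. Origin at the centre of its underside.
- dish: White dish of brass pins, 84 mm in diameter, 16 mm high; bystander. Origin at the centre of its underside.
- loupe: Black and silver loupe standing on its end, 40 mm in diameter, 34 mm high; bystander. Origin at the centre of its underside.
There are look-alikes about, which are no part of the job. What is meant by the part that bears probe_grip is not green, pink or purple, and is the larger of those in its own colour.

How it is judged (in metres and radians):
On the way, in this order (a step that is already met when the one before it is completed fails the run):
1. the probe is lifted clear out of its holder in the gripper (height (world z) of tip_end above 0.1 m and contact force between the fingers and probe above 2 N and contact force between probe and holder below 0.05 N), for 0.1 s.
2. the tip is pressed lightly on the middle of the steel disc, probe upright, for at least half a second (contact force between probe and zero between 0.8 and 9 N and value of joint tip between 0.0015 and 0.009 m and horizontal distance between tip_end and zero_top below 0.012 m and angle between tip_end's own z axis and vertical below 0.14 rad and contact force between the fingers and probe above 2 N), for 0.5 s.
At the end, for the whole second after the job is handed in: The probe is held in the fingers, touching only the panel: tip end within 9 mm of the centre of the yellow ring, probe within 0.14 rad (8 degrees) of square to the panel, tip sunk 1.5 to 9 mm, contact force 0.8 to 9 N, the gripper not leaning on the stand, kept through the last second (contact force between probe and stand between 0.8 and 9 N and value of joint tip between 0.0015 and 0.009 m and distance between tip_end and spot below 0.009 m and angle between the z axis of tip_end and the z axis of spot, either way round below 0.14 rad and contact force between the fingers and probe above 2 N and contact force between probe and holder below 0.05 N and contact force between probe and zero below 0.05 N and contact force between each of the arm, the fingers and stand below 0.5 N); the arm keeps its last pose, push and grip.
It fails at once if the probe is pressed hard (over 16 N) on the disc or the panel (contact force between probe and zero above 16 N or contact force between probe and stand above 16 N).
It fails at once if the panel is shifted (the ring moves by over 8 mm) (distance of spot from where it was at the start of the episode above 0.008 m).
It fails at once if a bystander is disturbed (moved over 25 mm) (distance of any of jar, dish, loupe from where it was at the start of the episode above 0.025 m).
It also fails if it takes over 66 s, if anything falls off the work surface, if the arm or the gripper's body presses on something with over 40 N, if the wrist force passes 120 N, or if a joint passes its speed limit or range.

### The arm

A 6-joint arm with a two-finger parallel gripper is mounted at the origin on the work surface. World frame = base frame: x ahead of the robot, y to its left, z up, the work surface at z = 0. Lengths are in mm, angles in rad, forces in N, time in s.
With the tool pointing down it reaches from about 350 to 875 mm from the base axis. Payload 4.2 kg.
Tool frame: the origin (TCP) lies at the very end of the fingers, on their centre line; the grasp point (between the pads) lies 19 mm behind it; z points along the fingers, y is the direction in which the jaws open and shut (so a half turn about z gives the same grasp; the last joint's range is limited). The gripper opens to 85 mm and grips with 20 to 120 N. Pads are 22 mm wide; open, the fingers measure 114 mm over their backs; the gripper's body (76 mm by 85 mm) begins 54 mm behind the grasp point. The pads swing forward as they close: fully open they stand 13 mm farther back than shut.
Start: joints at [-0.865, 0.385, 0.008, 0, -1.194, -0.259], TCP at [270.063, -563.618, 231.312] pointing down, gripper open.
Joint ranges: [-3.14, 3.14], [-1.21, 2.06], [-1.07, 1.41], [-3.16, 2.05], [-2.99, -0.16], [-3.1, 3.1]. Speed limits (rad/s): [2.79, 2.79, 3.14, 3.14, 3.14, 3.14].

### API

Orientations are given as a unit quaternion [x, y, z, w].
In Python, from bench import arm, optics, job gives the robot as it stands.
- The arm moves only by the tool send_rows, never from a script. Its argument "steps" is a list that holds one entry, the list of rows, each a list of 5 numbers: the shift along the tool's x, y, z in cm, then the turn about the tool's z in rad, then the opening, from 0 (shut) to 1 (fully open). A call has 1 to 10 rows; each row shifts and turns the pose as measured when the row begins, along the tool's axes as they then stand; what a row does not reach is not made up. A row lasts 1/12 s, in which the tool goes at most 41.7 mm and 7.16 degrees, less where a joint would pass 70% of its speed; a pose out of reach is approached as far as the arm can. A call with a gripper value outside its range is refused whole. The fingers move at their own pace and stop on an object; the grip force is fixed at half the most. Time passes only in rows, so rows that do not move let the fingers close. It gives the time, the measured TCP pose, the force and the opening at its end, in the units of the state.
- arm.read_state(): the state, without advancing time (a new reading comes with each control period).
- optics.get_image(name): name is "scene" or "top" or "wrist"; returns (picture, depth): 420x560x3 uint8, blue, green, red; 420x560 float32, mm along the optical axis (not along the pixel's ray), 0 where there is no reading.
- optics.get_calibration(name): a dict with "K" (3x3 intrinsics, pixels), "rvec" (rotation vector, rad) and "tvec" (3), from world to camera coordinates, as OpenCV has them; the wrist camera has in their place "hand_eye" (4x4, takes a point from camera to tool coordinates, whose origin is the TCP and whose axes are the flange's). Camera axes: x right, y down, z forward; pixel columns grow to the right and rows downward; lengths in mm; the calibration is good to about 2 mm. A picture is of the moment at which its call begins: read the wrist's pose just before it. get_calibration takes no time and is no camera call.
- job.job_done(): hands the job in, once; it reports no verdict.
The state is a dict: "clock": time; "joints": joint angles; "joint_vel": joint speeds; "joint_efforts": joint torques, N m; "position": TCP position; "ee_rot": TCP orientation; "contact_force": force on the tool from outside, world axes, zero at the start; "wrist_torque": the same for the moment, N m; "gripper_width": finger opening in mm.
Only numpy, scipy, OpenCV 4.12 (cv2) and the standard library are available. Lean on these libraries where they do the work, as an engineer would, in place of code of your own. Each camera call takes 0.05 s, during which the arm holds its last target. There are 200 camera calls.

## Working session

There is one attempt and no reset: what is moved stays moved. The work goes in short steps, Python scripts to look and compute and a tool call to move; the robot and the scene stay as the last step left them, time stands still between calls to the robot, and variables do not carry over. Pictures are saved under pics/ and viewed, about 8 in all and at most 12, crops included, and the job is handed in when it is done.

Besides the shell and the picture viewer there is one more tool, called after "Call:" as a command line: name --argument value ..., lists and objects as JSON in quotes. send_rows: Moves the arm, as the interface text tells. Its arguments: {"type":"object","properties":{"steps":{"type":"array","items":{"type":"array","items":{"type":"array","items":{"type":"number"}}}}},"required":["steps"]}

```bash
ls; mkdir -p pics; cat > h.py <<'E'
import numpy as np, cv2
from scipy.spatial.transform import Rotation as R
from bench import arm, optics, job
def grab(n,f):
    s=arm.read_state(); p,d=optics.get_image(n); np.savez('pics/'+f,p=p,d=d,pos=s['position'],q=s['ee_rot']); cv2.imwrite('pics/'+f+'.png',p); return p,d
def pts(n,f):
    z=np.load('pics/'+f+'.npz'); d=z['d']; c=optics.get_calibration(n); K=np.array(c['K'])
    v,u=np.mgrid[:420,:560]; P=np.stack([(u-K[0,2])/K[0,0]*d,(v-K[1,2])/K[1,1]*d,d],-1)
    if 'rvec' in c:
        M=cv2.Rodrigues(np.array(c['rvec'],float))[0]; W=(P-np.array(c['tvec']).ravel())@M
    else:
        H=np.array(c['hand_eye']); W=R.from_quat(z['q']).apply((P@H[:3,:3].T+H[:3,3]).reshape(-1,3)).reshape(P.shape)+z['pos']
    W[d==0]=np.nan
    return z['p'],W
E
python3 - <<'E'
from h import *
a,_=grab('scene','s0'); b,_=grab('top','t0')
print(arm.read_state())
E
```

```text
pics
{'clock': 0.1, 'joints': array([-8.65389786e-01,  3.85485752e-01,  6.75162178e-03, -4.44544627e-04,
       -1.19400665e+00, -2.58596838e-01]), 'joint_vel': array([ 0.00059141, -0.00232248,  0.00298268,  0.00149596, -0.00109768,
       -0.00035939]), 'joint_efforts': array([ 2.26447592e-04, -3.93319917e+01,  1.88929152e+01,  4.19787839e+00,
       -2.58066946e-03,  2.38642897e-06]), 'position': array([ 269.84233392, -563.15967242,  230.32162896]), 'ee_rot': array([-2.21471082e-01,  9.75166433e-01,  9.57228847e-04, -2.67616430e-04]), 'contact_force': array([-0.16897706, -0.60270886,  0.53176988]), 'wrist_torque': array([-0.02662217,  0.0412795 ,  0.01975066]), 'gripper_width': 85.9820746372644}
```

View pics/s0.png

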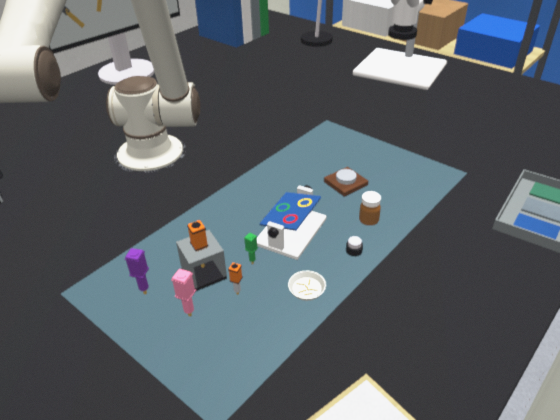

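View pics/t0.png

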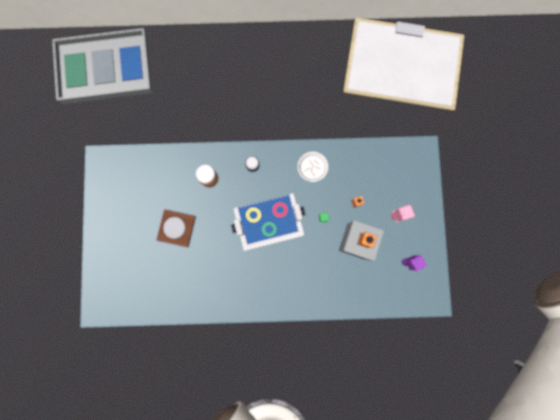

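The scene shows the large orange probe in the holder at scene (198,236), top (368,240). A small orange look-alike lies loose at scene (235,272), top (359,201). The purple, pink and green ones are ruled out by colour. The one in the holder is the larger orange, so that is the one meant. The yellow ring is at top (254,215) and the steel disc at top (174,228).

```bash
python3 - <<'E'
from h import *
c=optics.get_calibration('top'); print(c['K'],optics.get_calibration('wrist'))
p,W=pts('top','t0'); hsv=cv2.cvtColor(p,cv2.COLOR_BGR2HSV)
def box(m,u0,v0,u1,v1):
    k=np.zeros(m.shape,bool);k[v0:v1,u0:u1]=1;return m&k&np.isfinite(W[...,0])
h,s,v=[hsv[...,i].astype(int) for i in range(3)]
Z=W[...,2]
for n,m in dict(yellow=box((h>22)&(h<35)&(s>120),240,205,265,225),disc=box((s<60)&(v>110)&(Z>20),158,210,192,246),
  probe=box((Z>125),350,225,388,262),holder=box((Z>80)&(Z<97),335,215,390,265),
  panel=box((h>100)&(h<125)&(s>150)&(v>60)&(Z>20),230,192,305,245),base=box((Z>10)&(Z<25),150,205,200,250),
  jar=box(Z>30,190,160,222,190),loupe=box(Z>20,240,152,265,176),green=box((h>50)&(h<75)&(s>120)&(Z>20),315,208,333,226),or2=box((h<20)&(s>150)&(Z>20),350,194,368,210),cheeks=box((Z>75)&(v>140)&(s<60),225,190,310,250)).items():
    Q=W[m]; 
    if len(Q)<4: print(n,len(Q));continue
    r=cv2.minAreaRect(Q[:,:2].astype(np.float32)); print(n,len(Q),np.median(Q,0).round(1),Q.min(0).round(),Q.max(0).round(),np.round(r[0]),np.round(r[1]),round(r[2],1))
    if n=='panel':
        A=np.c_[Q[:,:2],np.ones(len(Q))]; 
        for _ in range(3):
            a=np.linalg.lstsq(A,Q[:,2],rcond=None)[0]; k=abs(A@a-Q[:,2])<5; A=A[k];Q=Q[k]
        nn=np.array([-a[0],-a[1],1]);nn/=np.linalg.norm(nn); print('normal',nn,np.degrees(np.arccos(nn[2])),'az',np.degrees(np.arctan2(nn[1],nn[0])),k.sum())
a=cv2.resize(p[140:270,150:440],None,fx=2.75,fy=2.75,interpolation=cv2.INTER_CUBIC);cv2.imwrite('pics/crop1.png',a)
E
```

```text
[[384.05673959   0.         277.0299226 ]
 [  0.         384.05673959 209.89746714]
 [  0.           0.           1.        ]] {'K': array([[362.97819893,   0.        , 278.73969185],
       [  0.        , 362.97819893, 206.13988423],
       [  0.        ,   0.        ,   1.        ]]), 'hand_eye': array([[-1.49593147e-03, -9.53489087e-01, -3.01423826e-01,
         7.86178800e+01],
       [ 9.99998739e-01, -1.58700894e-03,  5.72818670e-05,
         5.01347639e-01],
       [-5.32979941e-04, -3.01423360e-01,  9.53490259e-01,
        -1.43327011e+02],
       [ 0.00000000e+00,  0.00000000e+00,  0.00000000e+00,
         1.00000000e+00]])}
yellow 0
disc 392 [569.5 238.3  32.7] [523. 196.  20.] [617. 286.  38.] [570. 238.] [87. 87.] 77.1
probe 194 [ 518.  -254.1  150.5] [ 499. -276.  126.] [ 537. -237.  156.] [ 518. -257.] [32. 31.] 69.3
holder 800 [ 516.4 -249.5   91. ] [ 469. -307.   81.] [ 569. -206.   97.] [ 518. -257.] [81. 80.] 69.2
panel 836 [568.1 -14.   71.7] [525. -83.  62.] [633.  53.  86.] [579. -14.] [ 86. 129.] 12.8
normal [-0.19730469 -0.04813011  0.97916002] 11.717726720245626 az -166.291117067977 832
base 742 [566.4 230.5  18.9] [518. 185.  11.] [621. 290.  25.] [570. 239.] [92. 90.] 76.0
jar 344 [700.8 143.1  74.8] [680. 121.  31.] [728. 168.  80.] [704. 145.] [47. 48.] 81.6
loupe 154 [738.8  24.8  33.4] [724.   6.  20.] [762.  42.  40.] [743.  24.] [36. 37.] 89.1
green 52 [ 579.2 -156.6   87.8] [ 571. -167.   66.] [ 588. -150.   94.] [ 579. -158.] [17. 16.] 88.0
or2 35 [ 615.5 -243.3   85.9] [ 609. -256.   59.] [ 625. -239.   93.] [ 618. -248.] [14. 15.] 18.1
cheeks 272 [588.7  19.8  83.1] [ 543. -112.   75.] [642.  72.  90.] [595. -17.] [ 69. 186.] 12.7
```

View pics/crop1.png

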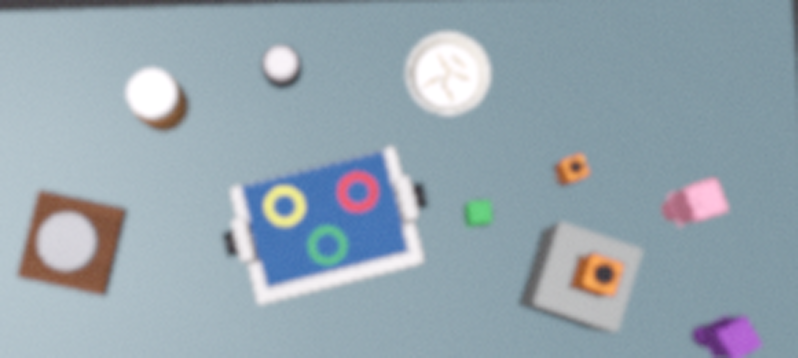

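The larger orange in the holder (crop (602,275)) is the target. The yellow ring is at crop (285,206) and the disc at crop (66,240). I'm moving above the holder.

Call:
send_rows --steps '[[[-3.5,1.7,0,0,1],[-3.5,1.7,0,0,1],[-3.5,1.7,0,0,1],[-3.5,1.7,0,0,1],[-3.5,1.7,0,0,1],[-3.5,1.7,0,0,1],[-3.5,1.7,0,0,1],[-3.5,1.7,0,0,1],[-3.5,1.7,0,0,1],[-3.5,1.7,0,0,1]]]'

```text
clock: 0.93
position: [516.0, -251.1, 224.3]
ee_rot: [-0.214, 0.977, 0.005, -0.004]
contact_force: [0.2, -0.5, -0.4]
gripper_width: 85.3
```

Call:
send_rows --steps '[[[0,0,0,-0.12,1],[0,0,0,-0.12,1],[0,0,0,-0.12,1],[0,0,0,-0.12,1],[0,0,0,-0.12,1],[0,0,0,-0.12,1],[0,0,0,-0.04,1]]]'

```text
clock: 1.52
position: [520.5, -241.0, 219.7]
ee_rot: [-0.576, 0.818, 0.009, -0.003]
contact_force: [0.7, 0.0, -0.1]
gripper_width: 85.6
```

```bash
cat >> h.py <<'E'
def rel(target,s=None):
    """cm shift in tool axes to bring TCP to target"""
    s=s or arm.read_state(); return R.from_quat(s['ee_rot']).inv().apply(np.array(target)-s['position'])/10
def info():
    s=arm.read_state(); r=R.from_quat(s['ee_rot']).as_matrix()
    print(round(s['clock'],2),'pos',np.round(s['position'],1),'j',np.round(s['joints'],3),'zax',np.round(r[:,2],3),'y az',round(np.degrees(np.arctan2(r[1,1],r[0,1])),1),'F',np.round(s['contact_force'],2),'w',round(s['gripper_width'],1)); return s
E
python3 - <<'E'
from h import *
s=info(); p,d=grab('wrist','w1'); p,W=pts('wrist','w1'); Z=W[...,2]
for lo,hi in((135,165),(80,97)):
    m=(Z>lo)&(Z<hi)&(abs(W[...,0]-518)<60)&(abs(W[...,1]+257)<60);Q=W[m]
    if len(Q)>4: r=cv2.minAreaRect(Q[:,:2].astype(np.float32)); print(len(Q),np.median(Q,0).round(1),r)
print(rel([518,-257,231]))
E
```

```text
1.52 pos [ 520.5 -241.   219.7] j [-0.156  0.316 -0.122 -0.009 -1.151 -0.184] zax [-0.016  0.011 -1.   ] y az 160.3 F [ 0.65  0.02 -0.06] w 85.6
2521 [ 514.9 -257.6  150.9] ((515.6411743164062, -255.17141723632812), (30.868635177612305, 31.04300880432129), 69.36493682861328)
7750 [ 509.4 -267.2   90.8] ((515.7974853515625, -254.6958770751953), (80.31591033935547, 80.1599349975586), 69.62007904052734)
[ 1.58539298 -0.2907886  -1.15539386]
```

View pics/w1.png

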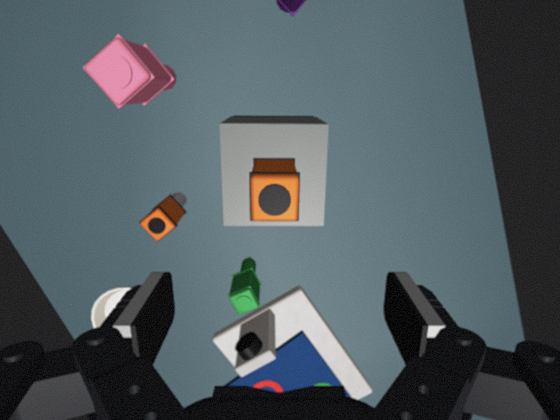

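Call:
send_rows --steps '[[[0.5,0,1.5,0,1],[0.5,0,1.5,0,1],[0.5,0,1.5,0,1],[0,0,0.3,0,1],[0,0,0,0,1]]]'

```text
clock: 1.98
position: [514.3, -254.6, 169.5]
ee_rot: [-0.573, 0.819, 0.01, -0.004]
contact_force: [-0.4, -0.1, -0.1]
gripper_width: 85.6
```

```bash
python3 - <<'E'
from h import *
s=info(); print(rel([516,-255.5,109]))
E
```

```text
1.98 pos [ 514.3 -254.6  169.5] j [-0.182  0.36  -0.191 -0.01  -1.038 -0.162] zax [-0.017  0.012 -1.   ] y az 160.0 F [-0.38 -0.08 -0.09] w 85.6
[ 0.05516775 -0.31199271  6.04599937]
```

Call:
send_rows --steps '[[[0,-0.1,1.5,0,1],[0,-0.1,1.5,0,1],[0.1,-0.1,1.5,0,1],[0,0,1.2,0,1],[0,0,0.2,0,1],[0,0,0,0,1]]]'

```text
clock: 2.48
position: [519.4, -256.2, 113.1]
ee_rot: [-0.573, 0.82, 0.006, -0.002]
contact_force: [0.4, 0.6, -0.4]
gripper_width: 85.3
```

Call:
send_rows --steps '[[[0,0,0,0,0.3],[0,0,0,0,0.2],[0,0,0,0,0],[0,0,0,0,0],[0,0,0,0,0],[0,0,0,0,0],[0,0,0,0,0],[0,0,0,0,0]]]'

```text
clock: 3.15
position: [520.5, -256.1, 117.4]
ee_rot: [-0.572, 0.82, 0.005, 0.0]
contact_force: [-0.2, 0.4, -1.2]
gripper_width: 29.0
```

```bash
python3 - <<'E'
from h import *
s=info(); print(rel([516,-255.5,240]))
E
```

```text
3.15 pos [ 520.5 -256.1  117.4] j [-0.182  0.418 -0.248 -0.009 -0.911 -0.165] zax [-0.005  0.008 -1.   ] y az 159.8 F [-0.16  0.38 -1.17] w 29.0
[  0.03194407   0.53498599 -12.2614971 ]
```

Call:
send_rows --steps '[[[0,0,-1,0,0],[0,0,-1.5,0,0],[0,0,-1.5,0,0],[0,0,-1.5,0,0],[0,0,-1.5,0,0],[0,0,-1.5,0,0],[0,0,-1.5,0,0],[0,0,-1.5,0,0],[0,0,-1.5,0,0],[0,0,0,0,0]]]'

```text
clock: 3.98
position: [521.7, -257.7, 257.2]
ee_rot: [-0.572, 0.82, 0.004, 0.0]
contact_force: [0.4, -0.1, -0.9]
gripper_width: 29.6
```

```bash
python3 - <<'E'
from h import *
s=info(); print(rel([570,238.5,240])); grab('scene','s1')
p,W=pts('scene','s1'); cv2.imwrite('pics/s1c.png',cv2.resize(p[90:310,90:410],None,fx=2.4,fy=2.4))
E
```

```text
3.98 pos [ 521.7 -257.7  257.2] j [-0.184  0.298 -0.053 -0.006 -1.225 -0.166] zax [-0.004  0.007 -1.   ] y az 159.8 F [ 0.37 -0.13 -0.87] w 29.6
[-48.22977351  12.56412093   2.03040238]
```

View pics/s1c.png

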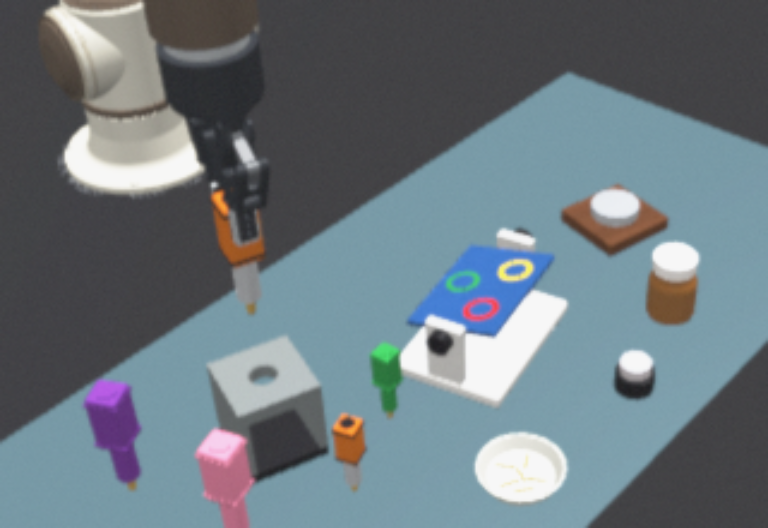

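The probe hangs upright in the gripper, clear of its holder. I'm carrying it towards the disc and will look at the panel on the way.

Call:
send_rows --steps '[[[-2,0.5,0,0,0],[-3.7,1,0,0,0],[-3.9,1,0,0,0],[-3.9,1,0,0,0],[-3.9,1,0,0,0],[-3.9,1,0,0,0],[-3.9,1,0,0,0],[-3.9,1,0,0,0],[-3.9,1,0,0,0],[-2,0.5,0,0,0]]]'

```text
clock: 4.87
position: [554.2, 111.9, 246.8]
ee_rot: [-0.566, 0.824, 0.01, -0.007]
contact_force: [-0.0, -0.5, -1.5]
gripper_width: 29.2
```

```bash
cat > pan.py <<'E'
from h import *
import sys
def panel(cam,f,wide=False):
    p,W=pts(cam,f); hsv=cv2.cvtColor(p,cv2.COLOR_BGR2HSV).astype(int); h,s,v=hsv[...,0],hsv[...,1],hsv[...,2]
    inb=(abs(W[...,0]-580)<85)&(abs(W[...,1]+14)<100)&(W[...,2]>30)&(W[...,2]<110)
    b=((h>105)&(h<125)&(s>140)&inb); b=cv2.erode(b.astype(np.uint8),np.ones((5,5) if cam=='wrist' else (3,3)))>0
    Q=W[b]
    for _ in range(4):
        c=Q.mean(0); n=np.linalg.svd(Q-c,full_matrices=False)[2][2]; n*=np.sign(n[2]); Q=Q[abs((Q-c)@n)<4]
    print(cam,'plane n',n.round(4),'tilt',np.degrees(np.arccos(n[2])).round(2),'az',np.degrees(np.arctan2(n[1],n[0])).round(1),len(Q),'mean',c.round(1))
    y=(h>20)&(h<36)&(s>90)&inb
    if y.sum()>5:
        uv=np.argwhere(y)[:,::-1].astype(np.float32); e=cv2.minEnclosingCircle(uv); Y=W[y]; Y=Y[abs((Y-c)@n)<5]
        rr=cv2.minEnclosingCircle((Y[:,:2]).astype(np.float32)); print('yellow px',e,len(Y),'median',np.median(Y,0).round(1),'mean',Y.mean(0).round(1),'circ',rr)
if __name__=='__main__': panel(*sys.argv[1:])
E
python3 - <<'E'
from pan import *
s=info(); print(rel([570,238.5,200]))
grab('wrist','w2'); panel('wrist','w2'); panel('scene','s1'); panel('top','t0')
p,W=pts('wrist','w2'); 
E
```

```text
4.87 pos [554.2 111.9 246.8] j [ 0.476  0.283 -0.095 -0.02  -1.209 -0.835] zax [-0.023  0.009 -1.   ] y az 159.0 F [-0.03 -0.52 -1.45] w 29.2
[-12.38373813   2.94693063   4.75428453]
wrist plane n [-0.1933 -0.0429  0.9802] tilt 11.42 az -167.5 9897 mean [579.5  -2.3  74.9]
yellow px ((193.0, 104.0), 23.430849075317383) 919 median [590.2  24.9  78.6] mean [590.1  25.2  78.6] circ ((590.0582885742188, 25.54597282409668), 18.16722297668457)
scene plane n [-0.192  -0.0413  0.9805] tilt 11.33 az -167.8 425 mean [574.3 -16.8  71.4]
yellow px ((304.5, 202.0), 6.800835609436035) 46 median [592.3  22.6  77.2] mean [591.   22.7  76.8] circ ((587.5089111328125, 23.89232063293457), 18.439964294433594)
top plane n [-0.2021 -0.0487  0.9782] tilt 12.0 az -166.4 574 mean [568.6 -15.5  71.8]
yellow px ((253.0, 214.42857360839844), 6.2024688720703125) 39 median [592.8  20.8  79.6] mean [592.3  21.7  79. ] circ ((592.0781860351562, 22.703306198120117), 15.818497657775879)
```

View pics/w2.png

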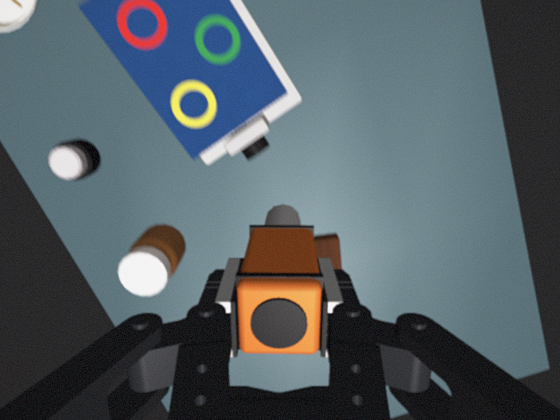

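The panel shows the yellow ring at (193,104), red at (142,23) and green at (218,39). The tilt is about 11.5°, and three cameras agree. I'm going on to the disc.

Call:
send_rows --steps '[[[-2,0.4,0,0,0],[-3,0.6,0,0,0],[-3,0.6,0,0,0],[-2.7,0.6,0.5,0,0],[-1.2,0.3,1.5,0,0],[0,0,1.7,0,0],[0,0,1.7,0,0],[0,0,1.7,0,0],[0,0,1.3,0,0],[0,0,0,0,0]]]'

```text
clock: 5.75
position: [565.1, 243.2, 145.9]
ee_rot: [-0.569, 0.822, 0.013, -0.016]
contact_force: [0.3, -0.5, -2.5]
gripper_width: 29.4
```

```bash
python3 - <<'E'
from h import *
s=info(); z=R.from_quat(s['ee_rot']).as_matrix()[:,2]; t=s['position']+92.4*z; print('tip',t,rel([570,238.5,t[2]]+s['position']-t))
grab('scene','s2'); p,W=pts('scene','s2'); cv2.imwrite('pics/s2c.png',cv2.resize(p[60:260,240:440],None,fx=3,fy=3,interpolation=cv2.INTER_CUBIC))
E
```

```text
5.75 pos [565.1 243.2 145.9] j [ 0.656  0.455 -0.095 -0.031 -1.051 -1.   ] zax [-0.04   0.003 -0.999] y az 159.3 F [ 0.25 -0.53 -2.47] w 29.4
tip [561.34949271 243.41321695  53.60870147] [ 0.15503399 -0.98201903 -0.03623348]
```

View pics/s2c.png

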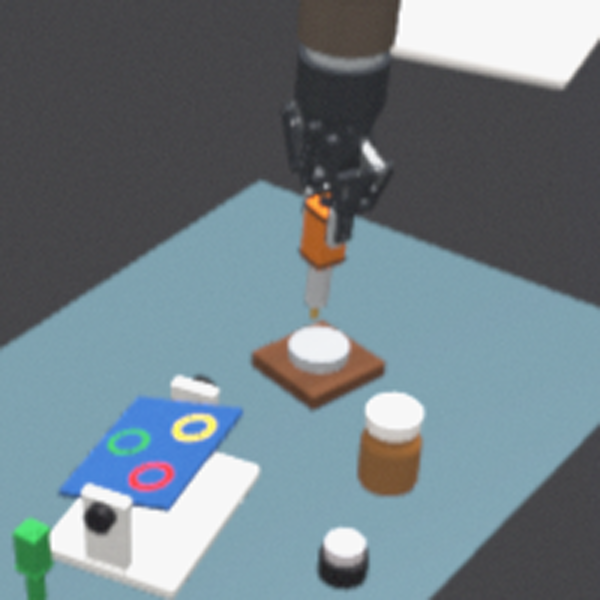

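Call:
send_rows --steps '[[[0.1,-0.5,0,0,0],[0.1,-0.5,0,0,0],[0,0,0.6,0,0],[0,0,0.6,0,0],[0,0,0.5,0,0],[0,0,0,0,0]]]'

```text
clock: 6.3
position: [576.8, 237.3, 131.5]
ee_rot: [-0.569, 0.822, 0.012, -0.012]
contact_force: [-0.2, -0.7, -2.4]
gripper_width: 29.4
```

```bash
cat >> h.py <<'E'
def tip(L=92.4):
    s=info(); z=R.from_quat(s['ee_rot']).as_matrix()[:,2]; t=s['position']+L*z; print('tip',t.round(1)); return s,t
E
python3 - <<'E'
from h import *
s,t=tip(); print(rel([570,238.5,t[2]]+s['position']-t))
E
```

```text
6.3 pos [576.8 237.3 131.5] j [ 0.637  0.478 -0.096 -0.029 -1.02  -0.983] zax [-0.033  0.006 -0.999] y az 159.3 F [-0.19 -0.67 -2.37] w 29.4
tip [573.7 237.9  39.2]
[0.07665855 0.37163187 0.01285946]
```

Call:
send_rows --steps '[[[0,0.3,0.3,0,0],[0,0,0.3,0,0],[0,0,0.3,0,0],[0,0,0,0,0],[0,0,0,0,0]]]'

```text
clock: 6.72
position: [573.8, 238.9, 122.7]
ee_rot: [-0.569, 0.822, 0.012, -0.011]
contact_force: [0.3, -0.2, 0.8]
gripper_width: 29.1
```

```bash
python3 - <<'E'
from h import *
tip()
E
```

```text
6.72 pos [573.8 238.9 122.7] j [ 0.643  0.483 -0.113 -0.029 -0.996 -0.987] zax [-0.031  0.007 -0.999] y az 159.4 F [ 0.3  -0.21  0.76] w 29.1
tip [570.9 239.5  30.4]
```

Call:
send_rows --steps '[[[0,0,0.1,0,0],[0,0,0,0,0],[0,0,0,0,0],[0,0,0,0,0],[0,0,0,0,0]]]'

```text
clock: 7.13
position: [573.8, 238.9, 122.8]
ee_rot: [-0.569, 0.822, 0.011, -0.011]
contact_force: [0.1, -0.4, -0.1]
gripper_width: 29.5
```

```bash
python3 - <<'E'
from h import *
tip()
grab('scene','s3'); p,W=pts('scene','s3'); cv2.imwrite('pics/s3c.png',cv2.resize(p[130:205,310:385],None,fx=8,fy=8,interpolation=cv2.INTER_CUBIC))
E
```

```text
7.13 pos [573.8 238.9 122.8] j [ 0.643  0.483 -0.114 -0.028 -0.995 -0.987] zax [-0.031  0.007 -1.   ] y az 159.4 F [ 0.07 -0.38 -0.15] w 29.5
tip [570.9 239.5  30.4]
```

Call:
send_rows --steps '[[[0,0,0.2,0,0],[0,0,0.1,0,0],[0,0,0.03,0,0],[0,0,0.03,0,0],[0,0,0.03,0,0],[0,0,0.03,0,0]]]'

```text
clock: 7.68
position: [573.8, 239.0, 119.4]
ee_rot: [-0.569, 0.822, 0.011, -0.011]
contact_force: [-0.9, -0.2, 2.0]
gripper_width: 29.2
```

Call:
send_rows --steps '[[[0,0,0.02,0,0],[0,0,0.02,0,0],[0,0,0.02,0,0],[0,0,0.02,0,0],[0,0,0.02,0,0],[0,0,0.02,0,0],[0,0,0.02,0,0],[0,0,0.02,0,0]]]'

```text
clock: 8.35
position: [573.7, 239.0, 118.3]
ee_rot: [-0.569, 0.822, 0.011, -0.01]
contact_force: [-1.1, -0.4, 2.4]
gripper_width: 29.2
```

```bash
python3 - <<'E'
from h import *
tip()
E
```

```text
8.35 pos [573.7 239.  118.3] j [ 0.643  0.487 -0.119 -0.028 -0.985 -0.986] zax [-0.03   0.007 -1.   ] y az 159.4 F [-1.07 -0.38  2.42] w 29.2
tip [570.9 239.6  26. ]
```

Call:
send_rows --steps '[[[0,0,-0.5,0,0],[0,0,-1,0,0],[0,0,-1.8,0,0],[0,0,-1.8,0,0],[0,0,-1.8,0,0],[0,0,-1.8,0,0],[0,0,-1.8,0,0],[0,0,-1.8,0,0],[0,0,-1.5,0,0],[0,0,0,0,0]]]'

```text
clock: 9.18
position: [578.0, 238.1, 262.1]
ee_rot: [-0.569, 0.822, 0.012, -0.011]
contact_force: [0.6, 0.1, -0.6]
gripper_width: 29.0
```

```bash
python3 - <<'E'
from h import *
tip(); print(rel([840,45,275]))
E
```

```text
9.18 pos [578.  238.1 262.1] j [ 0.637  0.381  0.089 -0.026 -1.3   -0.99 ] zax [-0.032  0.008 -0.999] y az 159.3 F [ 0.65  0.12 -0.63] w 29.0
tip [575.  238.8 169.8]
[  8.81462007 -31.27622647  -2.27629752]
```

Call:
send_rows --steps '[[[0.6,-2,-0.2,0,0],[0.9,-3.2,-0.2,0,0],[0.9,-3.2,-0.2,0,0],[0.9,-3.3,-0.2,0,0],[0.9,-3.3,-0.2,0,0],[0.9,-3.3,-0.2,0,0],[0.9,-3.3,-0.2,0,0],[0.9,-3.3,-0.2,0,0],[0.9,-3.3,-0.2,0,0],[0.9,-3,-0.2,0,0]]]'

```text
clock: 10.02
position: [843.6, 46.2, 264.4]
ee_rot: [-0.573, 0.819, 0.018, -0.013]
contact_force: [1.8, 1.3, -1.1]
gripper_width: 28.9
```

```bash
python3 - <<'E'
from h import *
tip(); print(rel([900,45,275]))
E
```

```text
10.02 pos [843.6  46.2 264.4] j [ 0.236  0.841  0.909 -0.024 -1.676 -0.588] zax [-0.042  0.014 -0.999] y az 160.0 F [ 1.78  1.27 -1.07] w 28.9
tip [839.7  47.5 172.1]
[-1.81371352 -5.28573352 -1.29929658]
```

Call:
send_rows --steps '[[[-1.6,-2.5,0,0,0],[-1.6,-2.5,0,0,0],[-1.6,-2.5,0,0,0],[-1.6,-2.5,0,0,0]]]'

```text
clock: 10.35
position: [912.6, 57.9, 226.8]
ee_rot: [-0.569, 0.822, 0.015, -0.015]
contact_force: [1.3, 1.5, -6.9]
gripper_width: 29.1
```

```bash
python3 - <<'E'
from h import *
tip()
E
```

```text
10.35 pos [912.6  57.9 226.8] j [ 0.233  1.114  1.395 -0.019 -1.891 -0.599] zax [-0.042  0.008 -0.999] y az 159.4 F [ 1.28  1.48 -6.87] w 29.1
tip [908.8  58.7 134.4]
```

Call:
send_rows --steps '[[[-1.6,-2.5,-1.5,0,0],[-1.6,-2.5,-1.5,0,0],[-1.6,-2.5,-1.5,0,0],[-1.6,-2.5,-1.5,0,0],[-1.6,-2.5,-1.5,0,0]]]'

```text
clock: 10.77
position: [934.8, 80.6, 238.3]
ee_rot: [-0.569, 0.822, -0.011, 0.023]
contact_force: [-0.0, -0.5, -1.4]
gripper_width: 29.3
```

```bash
python3 - <<'E'
from h import *
tip()
E
```

```text
10.77 pos [934.8  80.6 238.3] j [ 0.259  1.111  1.408  0.005 -1.817 -0.618] zax [ 0.05   0.009 -0.999] y az 159.3 F [-0.02 -0.55 -1.4 ] w 29.3
tip [939.5  81.4 146.1]
```

Call:
send_rows --steps '[[[-1.2,-2.7,-1.5,0,0],[-1.2,-2.7,-1.5,0,0],[-1.2,-2.7,-1.5,0,0],[-1.2,-2.7,-1.5,0,0],[-1.2,-2.7,-1.5,0,0],[-1.2,-2.7,-1.5,0,0]]]'

```text
clock: 11.27
position: [955.4, 79.4, 301.5]
ee_rot: [-0.566, 0.818, -0.051, 0.088]
contact_force: [-0.8, 0.1, -2.3]
gripper_width: 29.0
```

```bash
python3 - <<'E'
from h import *
tip()
E
```

```text
11.27 pos [955.4  79.4 301.5] j [ 0.262  1.052  1.407  0.037 -1.725 -0.612] zax [ 0.202  0.016 -0.979] y az 159.0 F [-0.77  0.08 -2.31] w 29.0
tip [974.1  80.8 211. ]
```

```bash
python3 - <<'E'
from h import *
s,t=tip(); print(rel(s['position']+np.array([583,23,185])-t)); print(R.from_quat(s['ee_rot']).as_matrix().round(3))
E
```

```text
11.27 pos [955.4  79.4 301.5] j [ 0.262  1.052  1.407  0.037 -1.725 -0.612] zax [ 0.202  0.016 -0.979] y az 159.0 F [-0.77  0.08 -2.31] w 29.0
tip [974.1  80.8 211. ]
[19.03922865 34.31510147 -5.45841164]
[[-0.343 -0.917  0.202]
 [-0.935  0.353  0.016]
 [-0.086 -0.184 -0.979]]
```

Call:
send_rows --steps '[[[0.8,1.4,-0.2,0,0],[1.6,2.9,-0.4,0,0],[1.6,2.9,-0.4,0,0],[1.6,2.9,-0.4,0,0],[1.6,2.9,-0.4,0,0],[1.6,2.9,-0.4,0,0],[1.6,2.9,-0.4,0,0],[0,0,0,0,0]]]'

```text
clock: 11.93
position: [753.8, 47.0, 279.9]
ee_rot: [-0.565, 0.818, -0.053, 0.09]
contact_force: [0.3, 0.9, -2.6]
gripper_width: 29.6
```

```bash
python3 - <<'E'
from h import *
s,t=tip(); print(rel(s['position']+np.array([583,23,150])-t))
E
```

```text
11.93 pos [753.8  47.  279.9] j [ 0.293  0.483  0.25   0.05  -1.134 -0.672] zax [ 0.207  0.015 -0.978] y az 158.8 F [ 0.33  0.87 -2.61] w 29.6
tip [773.   48.4 189.5]
[ 9.2793703  17.23153217 -0.11141823]
```

Call:
send_rows --steps '[[[0.9,1.6,0,0,0],[1.5,2.8,0,0,0],[1.5,2.8,0,0,0],[1.5,2.8,0,0,0],[1.5,2.8,0,0,0],[1.5,2.8,0,0,0],[0.9,1.7,0,0,0],[0,0,0,0,0]]]'

```text
clock: 12.6
position: [553.6, 17.1, 244.0]
ee_rot: [-0.564, 0.818, -0.056, 0.098]
contact_force: [-0.1, 0.1, -1.7]
gripper_width: 29.0
```

```bash
python3 - <<'E'
from pan import *
s,t=tip(); print(rel(s['position']+np.array([583,23,115])-t))
grab('scene','s4'); grab('wrist','w4'); panel('scene','s4'); panel('wrist','w4')
p=cv2.imread('pics/s4.png')[80:260,210:390]; q=cv2.imread('pics/w4.png')
cv2.imwrite('pics/c4.png',np.hstack([cv2.resize(p,(420,420),interpolation=cv2.INTER_CUBIC),cv2.resize(q[:,90:470],(380,420))]))
E
```

```text
12.6 pos [553.6  17.1 244. ] j [ 0.357  0.144 -0.342  0.08  -0.868 -0.767] zax [ 0.224  0.018 -0.974] y az 158.5 F [-0.13  0.07 -1.69] w 29.0
tip [574.3  18.8 154. ]
[-0.31644238  0.15527282  4.0000136 ]
scene plane n [-0.1923 -0.0411  0.9805] tilt 11.34 az -167.9 426 mean [574.4 -16.   71.4]
yellow px ((304.5, 202.5), 6.670932292938232) 44 median [592.7  22.6  77.2] mean [590.6  22.9  76.5] circ ((586.4373168945312, 24.490324020385742), 19.84201431274414)
wrist plane n [-0.1944 -0.0441  0.9799] tilt 11.5 az -167.2 10736 mean [572.7 -21.9  72.7]
yellow px ((282.6307678222656, 184.39952087402344), 20.162750244140625) 713 median [590.3  22.8  78.6] mean [590.5  23.3  78.6] circ ((590.85107421875, 23.794029235839844), 18.28586769104004)
```

View pics/c4.png

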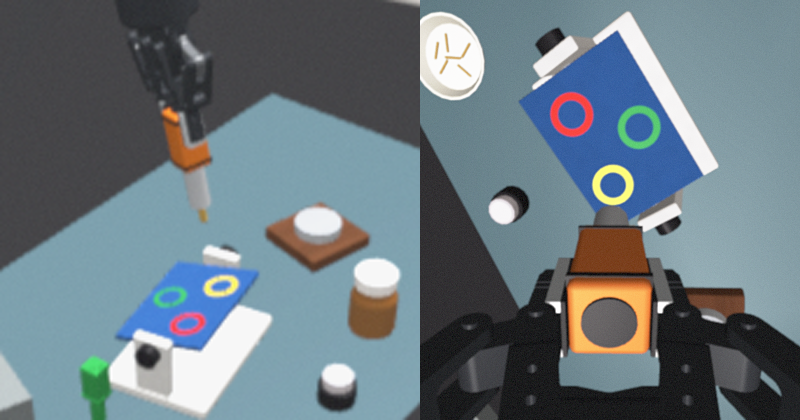

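Call:
send_rows --steps '[[[-0.1,0,0.8,0,0],[-0.1,0.1,1.1,0,0],[-0.1,0.1,1.1,0,0],[0,0,1.1,0,0],[0,0,1.1,0,0],[0,0,0.6,0,0],[0,0,0,0,0]]]'

```text
clock: 13.28
position: [582.9, 25.4, 189.2]
ee_rot: [-0.563, 0.817, -0.06, 0.107]
contact_force: [0.5, -0.1, -1.4]
gripper_width: 29.3
```

```bash
cat >> h.py <<'E'
SP=np.array([590.5,23.7,78.5]); N=np.array([-.194,-.044,.980])
def fin(L=92.4):
    s,t=tip(L); z=R.from_quat(s['ee_rot']).as_matrix()[:,2]; print('height over panel',round((t-SP)@N,1),'angle',round(float(np.arccos(-z@N)),3),'to spot',rel(s['position']+SP-t).round(2),'F.n',round(s['contact_force']@N,2)); return s,t
E
python3 -c "
from h import *
fin()"
```

```text
13.28 pos [582.9  25.4 189.2] j [ 0.354  0.238 -0.38   0.097 -0.718 -0.783] zax [ 0.242  0.021 -0.97 ] y az 158.5 F [ 0.51 -0.13 -1.4 ] w 29.3
tip [605.3  27.4  99.6]
height over panel 17.7 angle 0.055 to spot [1.08 1.67 1.68] F.n -1.47
```

Call:
send_rows --steps '[[[0.3,0.5,0,0,0],[0.4,0.6,0,0,0],[0.3,0.4,0,0,0],[0,0,0,0,0]]]'

```text
clock: 13.62
position: [566.4, 21.4, 184.5]
ee_rot: [-0.563, 0.817, -0.061, 0.107]
contact_force: [-0.2, 0.1, -1.1]
gripper_width: 29.2
```

```bash
python3 -c "
from h import *
fin()"
```

```text
13.62 pos [566.4  21.4 184.5] j [ 0.358  0.215 -0.427  0.102 -0.694 -0.793] zax [ 0.243  0.021 -0.97 ] y az 158.5 F [-0.19  0.06 -1.07] w 29.2
tip [588.8  23.4  94.9]
height over panel 16.4 angle 0.055 to spot [0.09 0.22 1.63] F.n -1.01
```

Call:
send_rows --steps '[[[0,0.2,0.4,0,0],[0,0.2,0.4,0,0],[0,0.1,0.3,0,0],[0,0,0,0,0]]]'

```text
clock: 13.95
position: [564.3, 23.7, 173.9]
ee_rot: [-0.563, 0.817, -0.061, 0.109]
contact_force: [-0.9, 0.8, -1.6]
gripper_width: 29.0
```

```bash
python3 -c "
from pan import *
fin()
grab('wrist','w5');grab('scene','s5');grab('top','t5')
p=cv2.imread('pics/s5.png')[150:240,250:340]; q=cv2.imread('pics/w5.png')[130:320,180:370]
cv2.imwrite('pics/c5.png',np.hstack([cv2.resize(x,(400,400),interpolation=cv2.INTER_CUBIC) for x in (p,q)]))"
```

```text
13.95 pos [564.3  23.7 173.9] j [ 0.364  0.221 -0.452  0.11  -0.658 -0.806] zax [ 0.247  0.023 -0.969] y az 158.4 F [-0.93  0.76 -1.6 ] w 29.0
tip [587.1  25.8  84.4]
height over panel 6.3 angle 0.059 to spot [ 0.14 -0.25  0.65] F.n -1.42
```

View pics/c5.png

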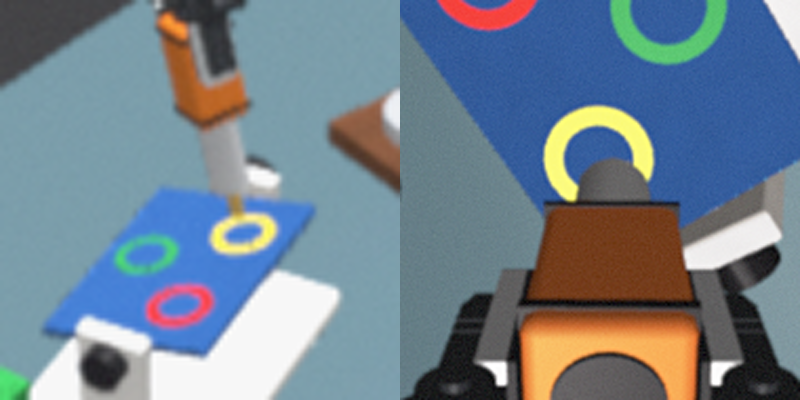

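```bash
python3 -c "
from pan import *
s,t=fin(); c=optics.get_calibration('scene')
pr=lambda X: cv2.projectPoints(np.array(X,float).reshape(-1,1,3),np.array(c['rvec'],float),np.array(c['tvec'],float),np.array(c['K']),None)[0].reshape(-1,2)
a=(pr([t,t-5*N,SP,SP+[5,0,0],SP+[0,5,0],SP+[0,0,5]])-[250,150])*400/90
print(a.round(0))
p=cv2.imread('pics/s5.png'); im=cv2.resize(p[185:215,285:325],(800,600),interpolation=cv2.INTER_CUBIC)
for u,col in zip((pr([t,SP])-[285,185]+.5)*20,((255,0,255),(0,0,255))): cv2.drawMarker(im,tuple(int(k) for k in u),col,0,20,2)
cv2.imwrite('pics/c6.png',im)"
```

```text
14.1 pos [564.9  23.8 174.6] j [ 0.364  0.221 -0.451  0.11  -0.659 -0.806] zax [ 0.248  0.023 -0.968] y az 158.4 F [ 0.49  0.4  -1.52] w 29.2
tip [587.9  25.9  85.1]
height over panel 6.9 angle 0.06 to spot [ 0.18 -0.17  0.7 ] F.n -1.6
[[242. 216.]
 [243. 224.]
 [243. 229.]
 [250. 233.]
 [249. 225.]
 [243. 222.]]
```

View pics/c6.png

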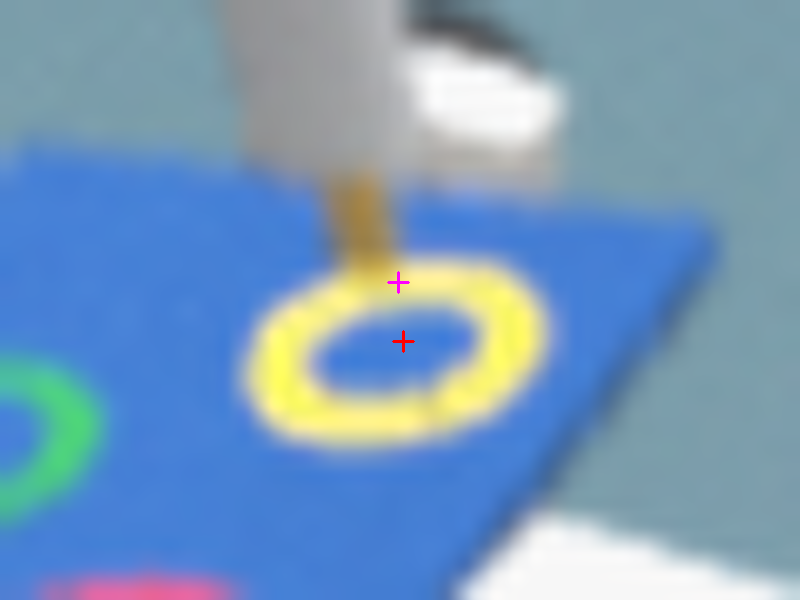

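Call:
send_rows --steps '[[[0.1,-0.2,0.2,0,0],[0.1,0,0.2,0,0],[0,0,0,0,0]]]'

```text
clock: 14.35
position: [567.9, 21.3, 171.1]
ee_rot: [-0.563, 0.817, -0.062, 0.11]
contact_force: [-0.2, 0.4, -1.2]
gripper_width: 29.3
```

```bash
python3 -c "
from h import *
fin()"
```

```text
14.35 pos [567.9  21.3 171.1] j [ 0.357  0.229 -0.449  0.108 -0.65  -0.798] zax [ 0.249  0.023 -0.968] y az 158.4 F [-0.19  0.37 -1.19] w 29.3
tip [590.9  23.4  81.7]
height over panel 3.1 angle 0.061 to spot [0.03 0.12 0.3 ] F.n -1.15
```

Call:
send_rows --steps '[[[0,0,0.2,0,0],[0,0.05,0.2,0,0],[0,0.05,0.2,0,0],[0,0,0.03,0,0]]]'

```text
clock: 14.68
position: [569.5, 21.6, 164.7]
ee_rot: [-0.563, 0.817, -0.062, 0.111]
contact_force: [-0.9, -0.3, 0.2]
gripper_width: 29.1
```

```bash
python3 -c "
from h import *
fin()"
```

```text
14.68 pos [569.5  21.6 164.7] j [ 0.356  0.239 -0.457  0.112 -0.632 -0.802] zax [ 0.251  0.023 -0.968] y az 158.4 F [-0.94 -0.25  0.16] w 29.1
tip [592.6  23.8  75.3]
height over panel -3.6 angle 0.062 to spot [ 0.04  0.12 -0.37] F.n 0.35
```

Call:
send_rows --steps '[[[0,0.05,0.15,0,0],[0,0,0.05,0,0],[0,0,0.02,0,0],[0,0,0.02,0,0],[0,0,0.01,0,0],[0,0,0.01,0,0]]]'

```text
clock: 15.18
position: [569.8, 21.8, 163.1]
ee_rot: [-0.563, 0.816, -0.063, 0.111]
contact_force: [-1.5, -0.4, 1.6]
gripper_width: 29.0
```

```bash
python3 -c "
from pan import *
fin(); f=[arm.read_state()['contact_force']@N]
for k in range(3):
    p,d=grab('scene','s6'); f.append(arm.read_state()['contact_force']@N)
print(np.round(f,2)); fin()
c=optics.get_calibration('scene')
grab('wrist','w6');panel('wrist','w6')
im=cv2.resize(p[180:216,283:331],(800,600),interpolation=cv2.INTER_CUBIC);cv2.imwrite('pics/c7.png',im)"
```

```text
15.18 pos [569.8  21.8 163.1] j [ 0.357  0.241 -0.46   0.114 -0.626 -0.804] zax [ 0.252  0.023 -0.967] y az 158.4 F [-1.52 -0.43  1.61] w 29.0
tip [593.1  23.9  73.7]
height over panel -5.2 angle 0.063 to spot [ 0.05  0.12 -0.53] F.n 1.89
[1.89 0.84 0.92 0.87]
15.33 pos [569.8  21.8 163.1] j [ 0.357  0.241 -0.46   0.114 -0.626 -0.804] zax [ 0.252  0.023 -0.967] y az 158.5 F [ 0.27 -0.51  0.92] w 29.5
tip [593.1  23.9  73.7]
height over panel -5.3 angle 0.063 to spot [ 0.05  0.12 -0.54] F.n 0.87
wrist plane n [-0.1935 -0.0433  0.9801] tilt 11.44 az -167.4 19995 mean [572.1 -25.1  72.4]
yellow px ((279.285400390625, 210.8955078125), 26.73752212524414) 836 median [585.5  15.8  77.3] mean [588.3  17.6  77.9] circ ((590.1420288085938, 23.28956413269043), 17.916427612304688)
```

View pics/c7.png

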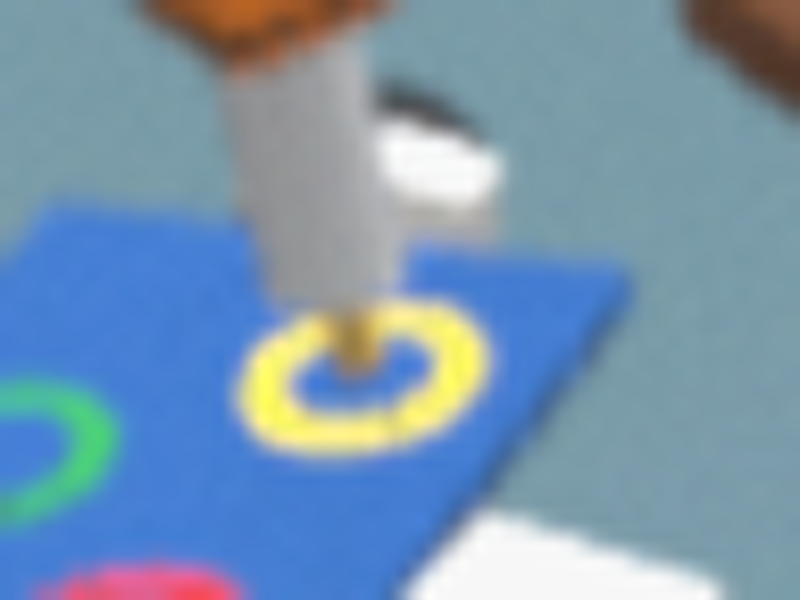

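The tip stands inside the yellow ring: its end is at crop (357,380) and the ring centre at (364,377). It is about half sunk and steady, and the panel plane and ring have not changed. I'm handing it in.

```bash
python3 -c "
from h import *
job.job_done(); fin()"
```

```text
the job is handed in; nothing more can be done
the job is handed in; nothing more can be done
```

I handed the job in with the probe still held, pressed lightly in the yellow ring on the panel. No verdict comes back, so what follows rests on my own last checks.

- **Pick-up:** I lifted the larger orange probe upright and clear of its holder.
- **Zeroing:** I pressed the tip near the middle of the steel disc for about 1 s. It was sunk roughly 6–7 mm at the end and leaned about 0.03 rad. That is a little deeper than half, but inside the limits.
- **Tilting:** The moves cannot tilt the tool directly. I pushed past the arm's reach until the wrist tipped over, then came back with that tilt.
- **On the panel:** The tip end is about 1–3 mm from the ring centre. The probe is 0.063 rad off square (limit 0.14). The ring position and panel tilt read the same as before the press, within 1 mm and 0.1°.

**Where checks disagreed:**
- **Tip depth on the panel:** Position gives 5.2 mm sunk, while the change in force (2.3–3.3 N) gives about 3–4.5 mm. Both are in range.
- **Tip position before contact:** The scene camera put the tip about 2–3 mm from my computed position. The last picture showed it near the ring centre.

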